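Latch a pencil cassette into its inspection nest

TASK

Load the spare blue cassette of pencils into the empty nest: tuck one of its end tongues under the nest's fixed yellow lip, then press the other end down so that it pushes the red spring latch open and the latch snaps back over it, leaving the cassette flat on the nest floor and let go. Leave the loaded green cassette and the other things on the table where they are.

Things in the scene. Friction and masses are not known exactly. Their poses are not given: they have to be found in the camera images.
- spare_center (a point): Centre, 18 mm above the underside, of the spare cassette: blue tray full of black pencils, loose, 0.25 to 0.5 kg. Solid body 156 (x) x 56 (y) x 36 mm (z up). A tongue sticks out 16 mm from both ends, 50 wide, 8 thick, level with the underside: 188 mm over all. Same both ways round, load it either way. Grip it across the 56 mm at mid-length; the end blocks' flat tops (outer 12 mm) can be pressed.
- empty_nest_seat (a point): Middle of the empty nest's floor (top of a fixed 262 x 90 mm base plate, 10 mm over the table), where the middle of the cassette's underside belongs. x runs from the lip end (-x, nearer the robot) to the latch end, z up. Flared guide plates at |x| 45 to 75 mm, tops at z 22 mm, centre the cassette: 62 mm apart at the floor, about 80 at the top. Between them the sides are open for fingers.
- empty_nest_lip (a point): Lower edge of the nest's fixed yellow lip, at x -86, z 14 mm from the seat; lip top at z 20, end wall behind it at x -96.5, 70 mm wide. One tongue goes under the lip with the cassette's other end raised 10 to 15 degrees; a level cassette cannot be put in, as lip and latch both overlap its tongues. Let go, it rests on the latch slope, raised about 5 degrees, until pressed down.
- empty_nest_latch_tip (a point): Tip of the nest's red spring latch, 36 mm wide, at x 85, z 10 mm from the seat when shut; moves with the latch. Underside z 9.5, just over a seated tongue. Its top slopes up at 45 degrees from the tip to x 101, z 27; a thumb tab at x 109 to 115 rises to z 46. Pressing the cassette's end down with some 6 to 15 N drives the latch back; it snaps shut over the tongue at the bottom.
- empty_nest_latch (a joint): Slide of that latch, m: 0 shut, up to 0.014 pushed back along the nest's +x, away from the cassette. Its spring shuts it with about 4 N at 0 and 9 N at 0.014.
- loaded_center (a point): Centre of another cassette of the same size and shape, green, already latched in the second nest. Leave it alone.
- full_nest_seat (a point): Middle of the floor of the second, loaded nest; same build as the empty one. The two nests may be either way about on the table.
- reject_tray: Bystander: grey open tray, 200 x 100 x 35 mm, origin under its centre.
- bundle: Bystander: bundle of black pencils lying on the table, 175 x 37 x 21 mm, origin under its centre.
- endplate: Bystander: L-shaped steel bookend, foot 90 x 70 mm, upright 88 mm high, origin under its foot's centre.
- cup: Bystander: blue ceramic cup, 74 mm wide, 95 mm high, origin under its centre.
- eraser: Bystander: white eraser block, 62 x 26 x 14 mm, origin under its centre.
- tape_roll: Bystander: amber roll, 90 mm wide, 24 mm high, origin under its centre.
- brush: Bystander: hand brush lying on the table, 180 mm long.

How it is judged:
By the outcome, as a careful person would: the job done as asked, in the order asked, and still so for the second after the job is handed in, with the robot touching nothing.
It also fails if it takes over 48 s, if anything falls off the work surface, if the arm or the gripper's body presses on something with over 40 N, if the wrist force passes 120 N, or if a joint passes its speed limit or range.

ROBOT

A 6-joint arm with a two-finger parallel gripper is mounted at the origin on the work surface. World frame = base frame: x ahead of the robot, y to its left, z up, the work surface at z = 0. Lengths are in mm, angles in rad, forces in N, time in s.
With the tool pointing down it reaches from about 250 to 775 mm from the base axis. Payload 4 kg.
Tool frame: the origin (TCP) lies at the very end of the fingers, on their centre line; the grasp point (between the pads) lies 19 mm behind it (robot.tcp_to_grasp is the z of the grasp point in the tool frame, in mm); z points along the fingers, y is the line along which they close (so a half turn about z gives the same grasp; the last joint's range is limited). The gripper opens to 85 mm and grips with 20 to 120 N. Pads are 22 mm wide; open, the fingers measure 114 mm over their backs; the gripper's body (76 mm by 85 mm) begins 54 mm behind the grasp point. The pads swing forward as they close: fully open they stand 13 mm farther back than shut.
Start: joints at [1.221, 0.087, 1.371, -0, 1.684, -0.103], TCP at [134.376, 533.352, 192.041] pointing down, gripper open.
Joint ranges: [-3.1, 3.1], [-0.76, 2.03], [0.27, 2.55], [-1.08, 4.22], [0.17, 2.65], [-2.57, 2.57]. Speed limits (rad/s): [2.79, 2.79, 3.14, 3.14, 3.14, 3.14].

INTERFACE

Orientations are given as a rotation vector (axis times angle).
In Python, from bench import robot gives the robot as it stands. The module is installed in compiled form; this text tells all that it offers.
- The arm moves only by the tool jog_arm, never from a script. Its argument "deltas" is a list of rows, each a list of 3 entries, a list of its own where there are three numbers: the opening, from 0 (shut) to 1 (fully open), then the shift along the tool's x, y, z in m, then the turn about the tool's z in rad. In form: [[hand, [dx, dy, dz], twist], ...]. A call has 1 to 20 rows; each row shifts and turns the commanded pose from where the row before left it, along the tool's axes as they then stand; what a row does not reach is not made up. A row lasts 1/12 s, in which the tool goes at most 41.7 mm and 7.16 degrees, less where a joint would pass 70% of its speed; a pose out of reach is approached as far as the arm can. A call with a gripper value outside its range is refused whole. The fingers move at their own pace and stop on an object; "newtons" is the grip in N (left out, the last holds). Time passes only in rows, so rows that do not move let the fingers close. It gives the time, the measured TCP pose, the force, the opening and the grip force at its end, in the units of the state.
- robot.state(): the state, without advancing time (a new reading comes with each control period).
- robot.camera(name): name is "scene" or "top" or "wrist"; returns a dict with "img" (420x560x3 uint8, red, green, blue), "fx", "fy", "cx", "cy" (pixels), "k1" (the pictures are not rectified: a ray, as slopes to the right and down, at radius r is drawn at 1 + k1 r^2 times it, then the intrinsics apply), "R" (3x3) and "t" (3): a world point X has camera coordinates R X + t. Camera axes: x right, y down, z forward; pixel columns grow to the right and rows downward; lengths in mm; the calibration is good to about 2 mm. A picture is of the moment at which its call begins. There is no depth.
- robot.job_done(): hands the job in; it is judged then, once.
The state is a dict: "clock": time; "qpos": joint angles; "joint_vel": joint speeds; "tau": joint torques, N m; "position": TCP position; "tcp_rot": TCP orientation; "wrist_force": force on the tool from outside, world axes, zero at the start; "torque": the same for the moment, N m; "gripper_width": opening from 0.0 (shut) to 1.0 (fully open); "gripper_force": force on a finger pad.
Only numpy, scipy, OpenCV 4.12 (cv2) and the standard library are available. Lean on these libraries where they do the work, as an engineer would, in place of code of your own. Each camera call takes 0.05 s, during which the arm holds its last target. There are 200 camera calls.

## Working session

There is one attempt and no reset: what is moved stays moved. The work goes in short steps, Python scripts to look and compute and a tool call to move; the robot and the scene stay as the last step left them, time stands still between calls to the robot, and variables do not carry over. Pictures are saved under pics/ and viewed, at most 10 in all, crops included, and the job is handed in when it is done.

Besides the shell and the picture viewer there is one more tool, called after "Call:" as name(argument=value, ...) on one line, values as JSON. jog_arm: Moves the arm, as the interface text tells. Its arguments: {"type":"object","properties":{"deltas":{"type":"array","items":{"type":"array"}},"newtons":{"type":"number"}},"required":["deltas"]}

```bash
mkdir -p pics; cat > h.py <<'E'
import numpy as np,cv2
from bench import robot
def snap(n,f):
    c=robot.camera(n); cv2.imwrite(f,cv2.cvtColor(c['img'],cv2.COLOR_RGB2BGR))
    np.savez(f[:-4]+'.npz',**{k:c[k] for k in c}); return c
def back(c,uv,z):
    K=np.array([[c['fx'],0,c['cx']],[0,c['fy'],c['cy']],[0,0,1]],float)
    p=cv2.undistortPoints(np.array([[uv]],float),K,np.array([float(c['k1']),0,0,0]))[0,0]
    R=np.array(c['R']);t=np.array(c['t']);o=-R.T@t;d=R.T@np.array([p[0],p[1],1])
    return o+d*(z-o[2])/d[2]
def proj(c,X):
    R=np.array(c['R']);K=np.array([[c['fx'],0,c['cx']],[0,c['fy'],c['cy']],[0,0,1]],float)
    return cv2.projectPoints(np.array(X,float).reshape(-1,3),cv2.Rodrigues(R)[0],np.array(c['t'],float),K,np.array([float(c['k1']),0,0,0]))[0][:,0]
E
python3 - <<'E'
from h import *
c=snap('top','pics/top.png'); 
print({k:c[k] for k in c if k!='img'})
s=robot.state();print(s)
E
```

```text
{'fx': 453.8165637843748, 'fy': 453.8165637843748, 'cx': 282.08280796892564, 'cy': 207.13325007172273, 'k1': -0.03272654552408207, 'R': array([[ 7.22689039e-05, -9.99996732e-01,  2.55534197e-03],
       [-9.88667801e-01, -4.55057296e-04, -1.50119191e-01],
       [ 1.50119864e-01, -2.51553538e-03, -9.88664604e-01]]), 't': array([  64.69438358,  501.82912329, 1186.63345108])}
{'clock': 0.05, 'qpos': array([ 1.22089241e+00,  8.79744353e-02,  1.37229447e+00, -2.20174522e-05,
        1.68361127e+00, -1.03079315e-01]), 'joint_vel': array([-0.00125812, -0.00019802, -0.00112098, -0.00127546, -0.00105559,
       -0.00032341]), 'tau': array([ 3.24138913e-03, -3.53304327e+01, -3.14506638e+01,  6.54142946e-05,
        8.12571292e-03, -3.44963644e-05]), 'position': array([134.17268068, 532.76133628, 190.80822155]), 'tcp_rot': array([-0.38667073, -3.1172078 ,  0.00350862]), 'wrist_force': array([-0.07654649,  0.15722465, -0.03272576]), 'torque': array([0.07359487, 0.01271209, 0.01749527]), 'gripper_force': 0.0, 'gripper_width': 0.99778018142539}
```

View pics/top.png

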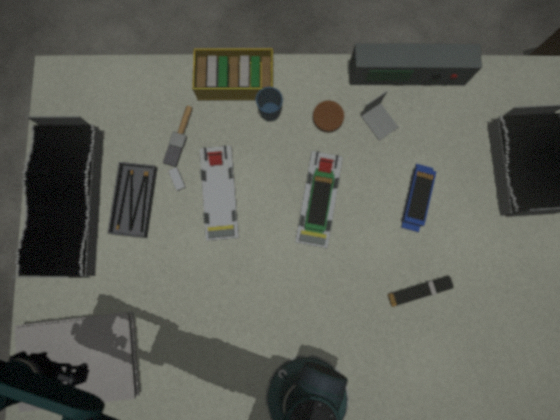

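```bash
python3 - <<'E'
import cv2,numpy as np
i=cv2.imread('pics/top.png')
a=cv2.resize(i[135:250,185:250],None,fx=5.2,fy=5.2,interpolation=3)
b=cv2.resize(i[150:240,390:450],None,fx=6.64,fy=6.64,interpolation=3)
o=np.zeros((598,760,3),np.uint8);o[:a.shape[0],:a.shape[1]]=a;o[:b.shape[0],350:350+b.shape[1]]=b
cv2.imwrite('pics/crop.png',np.clip(o*1.6,0,255).astype(np.uint8))
E
```

```text
(no output)
```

View pics/crop.png

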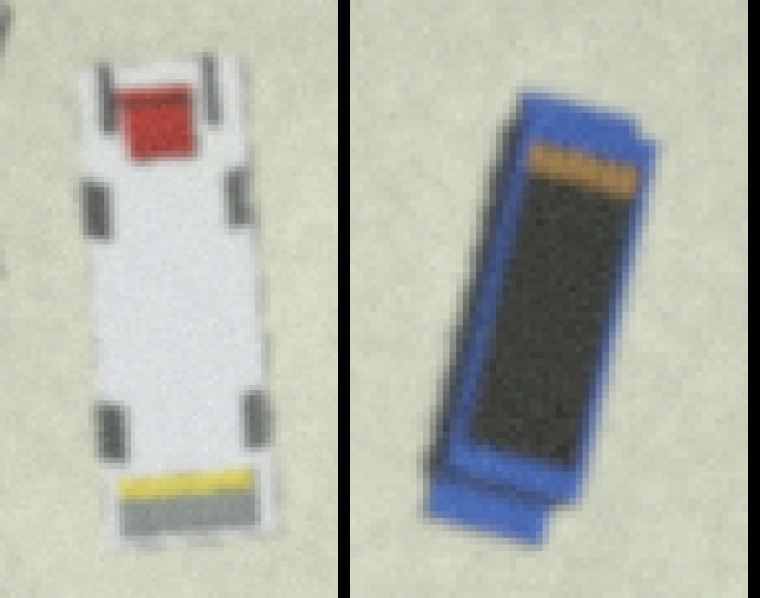

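```bash
python3 - <<'E'
from h import *
c=np.load('pics/top.npz')
A=lambda u,v,z: back(c,(185+u/5.2-.4,135+v/5.2-.4),z)
B=lambda u,v,z: back(c,(390+(u-350)/6.64-.4,150+v/6.64-.4),z)
for n,p in dict(pTL=A(80,68,10),pTR=A(243,55,10),pBR=A(277,535,10),pBL=A(113,545,10),lipL=A(118,485,24),lipR=A(252,470,24),lL2=A(118,485,30),tipL=A(132,158,20),tipR=A(196,155,20),
 tbl=B(425,515,8),tbr=B(543,547,8),ttl=B(523,90,8),ttr=B(638,118,8),bl=B(437,465,36),br=B(578,505,36),tr=B(655,147,36)).items(): print(n,p.round(1))
E
```

```text
pTL [675.5 296.2  10. ]
pTR [682.7 207.9  10. ]
pBR [422.1 185.6  10. ]
pBL [416.7 271.7  10. ]
lipL [446.9 267.6  24. ]
lipR [454.9 197.8  24. ]
lL2 [446.3 266.6  30. ]
tipL [622.9 265.1  20. ]
tipR [624.5 230.9  20. ]
tbl [ 450.7 -262.5    8. ]
tbr [ 437.3 -311.2    8. ]
ttl [ 631.8 -311.5    8. ]
ttr [ 619.8 -360.1    8. ]
bl [ 468.1 -260.7   36. ]
br [ 451.7 -317.7   36. ]
tr [ 600.7 -356.8   36. ]
```

```bash
cat >> h.py <<'E'
def go(x,y,z,yaw=None):
    """print tool-frame delta (mm) to world target and twist to put tool y at yaw deg"""
    s=robot.state();R=cv2.Rodrigues(np.array(s['tcp_rot'],float))[0]
    d=R.T@(np.array([x,y,z])-s['position']);cur=np.degrees(np.arctan2(R[1,1],R[0,1]))
    print('pos',s['position'].round(1),'yaw',cur.round(2),'tilt',R[:,2].round(3),'d_tool',d.round(1),'twist',None if yaw is None else round(-np.radians(yaw-cur),4))
E
python3 -c "
from h import *
go(534.9,-311.3,190,74.94)"
```

```text
pos [134.2 532.8 190.8] yaw 75.86 tilt [-0.001 -0.002 -1.   ] d_tool [-594.8 -720.6    2.3] twist 0.016
```

Call:
jog_arm(deltas=[[1, [-0.015, -0.018, 0], 0.016], [1, [-0.0215, -0.026, 0], 0], [1, [-0.0215, -0.026, 0], 0], [1, [-0.0215, -0.026, 0], 0], [1, [-0.0215, -0.026, 0], 0], [1, [-0.0215, -0.026, 0], 0], [1, [-0.0215, -0.026, 0], 0], [1, [-0.0215, -0.026, 0], 0], [1, [-0.0215, -0.026, 0], 0], [1, [-0.0215, -0.026, 0], 0], [1, [-0.0215, -0.026, 0], 0], [1, [-0.0215, -0.026, 0], 0], [1, [-0.0215, -0.026, 0], 0], [1, [-0.0215, -0.026, 0], 0]])

```text
clock: 1.22
position: [326.5, 111.6, 191.5]
tcp_rot: [-0.411, -3.114, -0.0]
wrist_force: [0.5, 0.2, 0.1]
gripper_width: 0.997
gripper_force: 0.0
```

Call:
jog_arm(deltas=[[1, [-0.0215, -0.026, 0], 0], [1, [-0.0215, -0.026, 0], 0], [1, [-0.0215, -0.026, 0], 0], [1, [-0.0215, -0.026, 0], 0], [1, [-0.0215, -0.026, 0], 0], [1, [-0.0215, -0.026, 0], 0], [1, [-0.0215, -0.026, 0], 0], [1, [-0.0215, -0.026, 0], 0], [1, [-0.0215, -0.026, 0], 0], [1, [-0.0215, -0.026, 0], 0], [1, [-0.0215, -0.026, 0], 0], [1, [-0.015, -0.018, 0], 0], [1, [0, 0, 0], 0], [1, [0, 0, 0], 0]])

```text
clock: 2.38
position: [490.1, -246.3, 190.4]
tcp_rot: [-0.414, -3.111, -0.003]
wrist_force: [0.4, 0.2, 0.0]
gripper_width: 1.001
gripper_force: 0.0
```

```bash
python3 -c "
from h import *
go(534.9,-311.3,190,74.94)
c=snap('wrist','pics/w1.png')
print(c['R'].round(3),c['t'].round(1))
print(robot.state()['qpos'])"
```

```text
pos [ 490.1 -246.3  190.4] yaw 74.84 tilt [-0.003  0.002 -1.   ] d_tool [-60.3 -51.    0.1] twist -0.0017
[[ 0.261  0.965  0.002]
 [ 0.921 -0.25   0.298]
 [ 0.288 -0.076 -0.955]] [ 108.7 -550.6  218.4]
[-5.68028956e-01  8.50974136e-02  1.37525686e+00  5.36167489e-04
  1.68395586e+00 -1.87542716e+00]
```

View pics/w1.png

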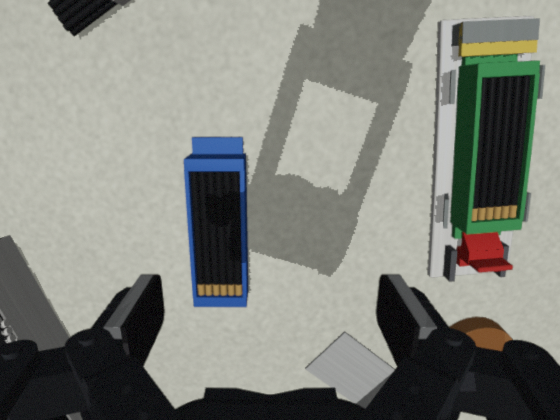

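```bash
python3 -c "
from h import *
c=np.load('pics/w1.npz')
P=[back(c,p,z) for p,z in [((186,157),36),((246,155),36),((194,306),36),((247,305),36),((193,137),8),((243,137),8)]]
for p in P: print(p.round(1))
m=sum(P[:4])/4; a=(P[2]+P[3]-P[0]-P[1])[:2]; print(m, np.degrees(np.arctan2(a[1],a[0])),np.linalg.norm(a)/2)
go(534.9,-311.3,90,74.94)"
```

```text
[ 450.5 -314.2   36. ]
[ 463.2 -260.7   36. ]
[ 600.4 -357.3   36. ]
[ 613.5 -303.5   36. ]
[ 436.5 -308.6    8. ]
[ 449.5 -261.5    8. ]
[ 531.90109012 -308.93394526   36.        ] -15.977869006066406 156.1649431811018
pos [ 490.  -245.3  190.9] yaw 74.91 tilt [-0.002  0.002 -1.   ] d_tool [-60.8 -52.1 100.7] twist -0.0005
```

Call:
jog_arm(deltas=[[1, [-0.0144, -0.0126, 0.01], 0.01], [1, [-0.0144, -0.0126, 0.025], 0], [1, [-0.0144, -0.0126, 0.03], 0], [1, [-0.0144, -0.0126, 0.03], 0], [1, [0, 0, 0.03], 0], [1, [0, 0, 0.02], 0], [1, [0, 0, 0], 0], [1, [0, 0, 0], 0]])

```text
clock: 3.1
position: [531.6, -307.8, 46.0]
tcp_rot: [-0.425, -3.11, -0.003]
wrist_force: [0.3, 0.3, -0.6]
gripper_width: 0.998
gripper_force: 0.0
```

```bash
python3 -c "
from h import *
go(532.5,-309.5,6,74.3)"
```

```text
pos [ 531.6 -307.8   46. ] yaw 74.44 tilt [-0.003  0.002 -1.   ] d_tool [-1.5 -1.5 40. ] twist 0.0024
```

Call:
jog_arm(deltas=[[1, [-0.001, -0.001, 0.02], 0], [1, [0, 0, 0.015], 0], [1, [0, 0, 0.005], 0], [1, [0, 0, 0], 0], [0.5, [0, 0, 0], 0], [0.3, [0, 0, 0], 0], [0.3, [0, 0, 0], 0], [0.3, [0, 0, 0], 0], [0.3, [0, 0, 0], 0], [0.3, [0, 0, 0], 0]], newtons=25)

```text
clock: 3.93
position: [533.4, -311.0, 7.4]
tcp_rot: [0.427, 3.112, -0.0]
wrist_force: [-0.4, -0.5, -0.5]
gripper_width: 0.296
gripper_force: 0.0
```

Call:
jog_arm(deltas=[[0, [0, 0, 0], 0], [0, [0, 0, 0], 0], [0, [0, 0, 0], 0]])

```text
clock: 4.18
position: [533.2, -310.8, 6.9]
tcp_rot: [-0.427, -3.112, -0.0]
wrist_force: [0.8, -0.4, 0.9]
gripper_width: 0.002
gripper_force: 0.0
```

```bash
python3 -c "
from h import *
print(robot.state()['gripper_width'],robot.state()['gripper_force'])
snap('scene','pics/s1.png');snap('wrist','pics/w2.png')
import cv2
cv2.imwrite('pics/sw.png',cv2.resize(cv2.imread('pics/w2.png'),(560,420)))
"
```

```text
0.00239468506114765 0.0
```

View pics/sw.png

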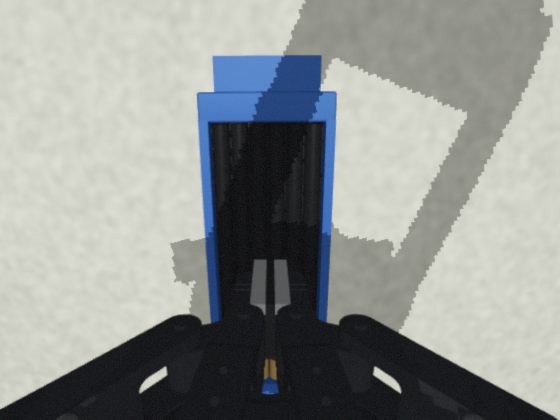

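View pics/s1.png

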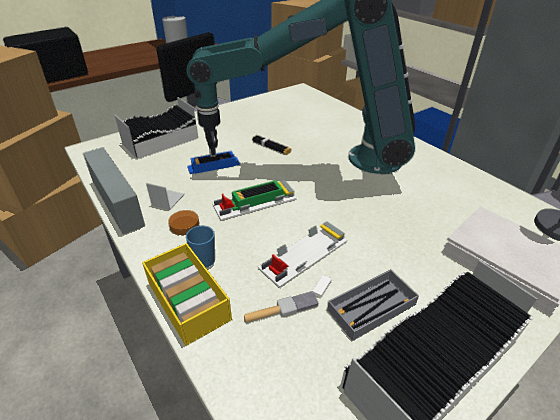

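```bash
python3 -c "
from h import *
c=np.load('pics/w2.npz');s=robot.state();print(s)
print(proj(c,[s['position'],s['position']+[0,0,19],s['position']+[0,0,40],[450.5,-314.2,36],[463.2,-260.7,36],[436.5,-308.6,8],[449.5,-261.5,8]]).round(0))
print(-c['R'].T@c['t'])
P=[back(c,p,z) for p,z in [((198,93),36),((336,93),36),((213,56),8),((322,56),8)]]
print(P)
"
```

```text
{'clock': 4.2833, 'qpos': array([-6.19630173e-01,  3.36085037e-01,  1.45077161e+00,  1.05138084e-04,
        1.35497041e+00, -1.91765413e+00]), 'joint_vel': array([ 0.00183917, -0.00045187, -0.00029416, -0.00126977,  0.00076149,
       -0.00074581]), 'tau': array([-1.40788230e-03, -4.32790160e+01, -2.87979180e+01, -1.08331017e-05,
        1.75490859e-03,  3.11337431e-06]), 'position': array([ 533.21923657, -310.80125611,    6.87240106]), 'tcp_rot': array([-4.27156054e-01, -3.11225604e+00, -3.13917571e-04]), 'wrist_force': array([ 0.60521334, -0.30159255,  0.27337743]), 'torque': array([ 0.0283139 , -0.00256289,  0.02806774]), 'gripper_force': 0.0, 'gripper_width': 0.0025693820554872817}
[[269. 244.]
 [269. 259.]
 [269. 281.]
 [204.  88.]
 [344.  83.]
 [217.  55.]
 [324.  54.]]
[ 458.65203878 -289.74176245  188.59718698]
[array([ 451.53322093, -317.13370947,   36.        ]), array([ 466.27595353, -264.50330973,   36.        ]), array([ 436.56653856, -310.35157235,    8.        ]), array([ 450.00357056, -262.3703956 ,    8.        ])]
```

```bash
python3 -c "
from h import *
c=np.load('pics/w2.npz');s=robot.state();R=cv2.Rodrigues(s['tcp_rot'])[0]
for x in(11,-11):
  for z in(0,-13,-26,-40): 
    print(x,z,proj(c,[s['position']+R@np.array([x,y,z]) for y in (-42.5,-4,4,42.5)]).round(0).tolist())
cc=robot.camera('scene');i=cc['img'][90:200,150:270]
cv2.imwrite('pics/s1c.png',cv2.resize(i[:,:,::-1],None,fx=5,fy=5,interpolation=2))
print(proj(cc,[s['position']])-[150,90])
"
```

```text
11 0 [[188.0, 224.0], [261.0, 224.0], [277.0, 224.0], [350.0, 224.0]]
11 -13 [[182.0, 233.0], [261.0, 234.0], [277.0, 234.0], [356.0, 233.0]]
11 -26 [[176.0, 244.0], [260.0, 244.0], [278.0, 244.0], [362.0, 244.0]]
11 -40 [[168.0, 257.0], [259.0, 257.0], [279.0, 257.0], [370.0, 257.0]]
-11 0 [[191.0, 263.0], [262.0, 263.0], [277.0, 263.0], [348.0, 262.0]]
-11 -13 [[185.0, 274.0], [261.0, 274.0], [277.0, 274.0], [353.0, 274.0]]
-11 -26 [[180.0, 287.0], [261.0, 287.0], [278.0, 287.0], [359.0, 287.0]]
-11 -40 [[172.0, 303.0], [260.0, 303.0], [278.0, 303.0], [366.0, 303.0]]
[[63.41149079 73.74393696]]
```

View pics/s1c.png

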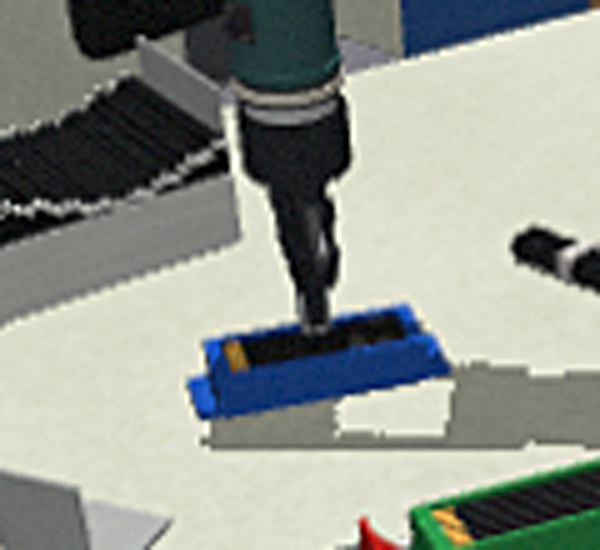

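```bash
python3 -c "
from h import *
s=robot.state();print(robot.tcp_to_grasp,[a for a in dir(robot) if a[0]!='_'])
cc=robot.camera('scene')
for z in(0,7,20,30,36,40,45,50,60):print(z,((proj(cc,[[533.2,-310.8,z]])-[150,90])*5).round(0))
t=robot.camera('top');cv2.imwrite('pics/t2c.png',cv2.resize(t['img'][130:260,360:500,::-1],None,fx=4,fy=4,interpolation=2))
for z in(7,45,100):print(z,((proj(t,[[533.2,-310.8,z]])-[360,130])*4).round(0))
"
```

```text
-18.700000000000003 ['MotionError', 'camera', 'job_done', 'state', 'tcp_to_grasp']
0 [[318. 377.]]
7 [[317. 369.]]
20 [[315. 354.]]
30 [[314. 342.]]
36 [[313. 335.]]
40 [[313. 330.]]
45 [[312. 324.]]
50 [[311. 318.]]
60 [[310. 306.]]
7 [[228. 271.]]
45 [[244. 261.]]
100 [[270. 246.]]
```

Call:
jog_arm(deltas=[[1, [0, 0, 0], 0], [1, [0, 0, 0], 0], [1, [0, 0, 0], 0], [1, [0, 0, 0], 0], [1, [0, 0, 0], 0], [1, [0, 0, 0.008], 0], [1, [0, 0, 0.008], 0], [1, [0, 0, 0.004], 0], [1, [0, 0, 0], 0], [1, [0, 0, 0], 0]])

```text
clock: 5.27
position: [532.7, -310.4, -14.1]
tcp_rot: [-0.427, -3.111, -0.002]
wrist_force: [0.1, 0.2, -0.2]
gripper_width: 1.0
gripper_force: 0.0
```

```bash
python3 -c "
from h import *
print(robot.state()['wrist_force'],robot.state()['gripper_width']);go(533,-310,-20,74.2)
a=snap('wrist','pics/w3.png')['img']; b=robot.camera('scene')['img'][90:200,150:270]
o=np.zeros((420,800,3),np.uint8);o[:,:460]=a[:,50:510];o[:312,460:800]=cv2.resize(b,(340,312))
cv2.imwrite('pics/w3b.png',o[:,:,::-1])
"
```

```text
[ 0.1287959   0.22011489 -0.2496229 ] 1.000151329004297
pos [ 532.7 -310.4  -14.1] yaw 74.37 tilt [-0.002  0.001 -1.   ] d_tool [-0.2  0.5  5.9] twist 0.003
```

View pics/w3b.png

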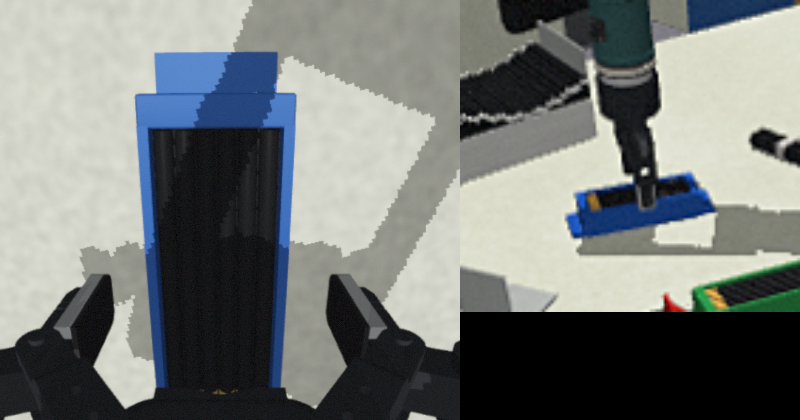

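Call:
jog_arm(deltas=[[1, [0, 0, 0.008], 0], [1, [0, 0, 0.005], 0], [1, [0, 0, 0.003], 0], [1, [0, 0, 0], 0], [1, [0, 0, 0], 0]])

```text
clock: 5.78
position: [533.0, -310.6, -29.6]
tcp_rot: [-0.427, -3.112, -0.001]
wrist_force: [0.3, 0.2, 0.2]
gripper_width: 0.998
gripper_force: 0.0
```

Call:
jog_arm(deltas=[[0.5, [0, 0, 0], 0], [0, [0, 0, 0], 0], [0, [0, 0, 0], 0], [0, [0, 0, 0], 0], [0, [0, 0, 0], 0]], newtons=25)

```text
clock: 6.2
position: [533.6, -311.5, -28.4]
tcp_rot: [0.427, 3.111, -0.002]
wrist_force: [-1.2, -1.6, 1.1]
gripper_width: 0.653
gripper_force: 29.9
```

Call:
jog_arm(deltas=[[0, [0, 0, 0], 0], [0, [0, 0, -0.01], 0], [0, [0, 0, -0.02], 0], [0, [0, 0, -0.025], 0], [0, [0, 0, -0.025], 0], [0, [0, 0, -0.01], 0]], newtons=45)

```text
clock: 6.7
position: [534.5, -311.3, 64.4]
tcp_rot: [0.426, 3.109, -0.002]
wrist_force: [0.3, -0.2, -2.7]
gripper_width: 0.648
gripper_force: 49.0
```

Call:
jog_arm(deltas=[[0, [0.008, 0.0135, 0], 0], [0, [0.0145, 0.0243, 0], 0], [0, [0.0145, 0.0243, 0], 0], [0, [0.0145, 0.0243, 0], 0], [0, [0.0145, 0.0243, 0], 0], [0, [0.0145, 0.0243, 0], 0], [0, [0.0145, 0.0243, 0], 0], [0, [0.0145, 0.0243, 0], 0], [0, [0.0145, 0.0243, 0], 0], [0, [0.0145, 0.0243, 0], 0], [0, [0.0145, 0.0243, 0], 0], [0, [0.0145, 0.0243, 0], 0], [0, [0.0145, 0.0243, 0], 0], [0, [0.0145, 0.0243, 0], 0], [0, [0.0145, 0.0243, 0], 0], [0, [0.0145, 0.0243, 0], 0], [0, [0.0145, 0.0243, 0], 0], [0, [0.0145, 0.0243, 0], 0], [0, [0.0145, 0.0243, 0], 0], [0, [0.008, 0.0135, 0], 0]])

```text
clock: 8.37
position: [389.3, 213.4, 60.0]
tcp_rot: [-0.423, -3.11, -0.001]
wrist_force: [1.3, 0.2, -4.0]
gripper_width: 0.645
gripper_force: 49.0
```

Call:
jog_arm(deltas=[[0, [0, 0, 0], -0.03], [0, [0, 0, 0], -0.066], [0, [0, 0, 0], -0.066], [0, [0, 0, 0], -0.066], [0, [0, 0, 0], -0.066], [0, [0, 0, 0], -0.066], [0, [0, 0, 0], 0], [0, [0, 0, 0], 0]])

```text
clock: 9.03
position: [390.7, 210.8, 60.1]
tcp_rot: [0.134, -3.137, 0.001]
wrist_force: [-0.1, 0.8, -3.2]
gripper_width: 0.643
gripper_force: 49.1
```

```bash
python3 -c "
from h import *
print(robot.state()['wrist_force'],robot.state()['gripper_width'],robot.state()['qpos'])
go(388.4,227,45,95.13)
snap('wrist','pics/w4.png')"
```

```text
[-0.1131236   0.78902505 -3.24868471] 0.6431272962351652 [ 3.66732508e-01 -8.37470963e-02  1.80773338e+00  3.14412368e-04
  1.41957649e+00 -1.28973492e+00]
pos [390.7 210.8  60.1] yaw 94.91 tilt [-0.002 -0.    -1.   ] d_tool [ 0.9 16.3 15.1] twist -0.0039
```

View pics/w4.png

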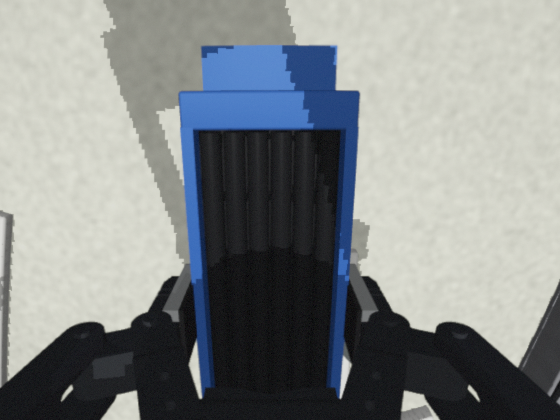

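Call:
jog_arm(deltas=[[0, [0, 0.008, 0.008], -0.004], [0, [0, 0.0083, 0.015], 0], [0, [0, 0, 0.016], 0], [0, [0, 0, 0.01], 0], [0, [0, 0, 0.004], 0], [0, [0, 0, 0], 0], [0, [0, 0, 0], 0]], newtons=22)

```text
clock: 9.67
position: [390.3, 227.3, 8.1]
tcp_rot: [-0.143, 3.138, 0.0]
wrist_force: [-1.4, 0.9, -3.5]
gripper_width: 0.646
gripper_force: 49.0
```

Call:
jog_arm(deltas=[[0, [0, 0, 0.004], 0], [0, [0, 0, 0.003], 0], [0, [0, 0, 0.003], 0], [0, [0, 0, 0.002], 0]])

```text
clock: 10.0
position: [390.1, 227.7, 0.3]
tcp_rot: [0.144, -3.138, -0.001]
wrist_force: [-15.9, -5.0, 25.6]
gripper_width: 0.645
gripper_force: 53.4
```

Call:
jog_arm(deltas=[[0, [0, 0, 0.002], 0], [0, [0, 0, 0.002], 0], [0, [0, 0, 0.002], 0]])

```text
clock: 10.25
position: [388.1, 227.5, -5.3]
tcp_rot: [0.144, -3.134, -0.001]
wrist_force: [-20.7, -4.3, 24.5]
gripper_width: 0.648
gripper_force: 56.2
```

```bash
python3 -c "
from h import *
s=robot.state();print(s['wrist_force'],s['torque'],s['position'],s['tcp_rot'])
cc=robot.camera('scene')['img'][200:330,250:400]
a=snap('wrist','pics/w5.png')['img']
o=np.zeros((420,800,3),np.uint8);o[:,:400]=a[:,80:480];o[:347,400:]=cv2.resize(cc,(400,347))
cv2.imwrite('pics/w5b.png',o[:,:,::-1])"
```

```text
[-20.68565113  -4.34873925  24.47027567] [-0.78750635  2.41344663 -0.00645542] [388.05169652 227.5353602   -5.32789108] [ 1.43553548e-01 -3.13393205e+00 -5.59767064e-04]
```

View pics/w5b.png

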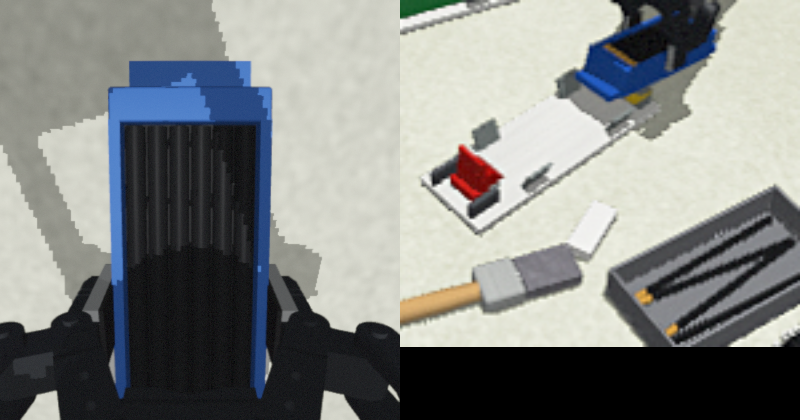

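```bash
cat > tilt.py <<'E'
from h import *
from scipy.optimize import least_squares
c4=np.load('pics/w4.npz')
R4=cv2.Rodrigues(np.array([0.134,-3.137,0.001]))[0];p4=np.array([390.7,210.8,60.1])
def pts(dx,dz,th):  # tool-frame: cassette mid-underside at (dx,.,dz), th: near end (tool +x) lowered
    P=[]
    for X,Z,w in((78,36,28),(94,8,25)):
        for y in(-w,w):
            x=X;z=-Z; P.append([dx+x*np.cos(th)-z*np.sin(th),y,dz+z*np.cos(th)+x*np.sin(th)])
    return np.array(P)
def fit(uv,th=None):
    # cols ordered small->large
    def f(q):
        P=pts(q[0],q[1],q[2] if th is None else th);P[:,1]+=q[3]
        u=proj(c4,(R4@P.T).T+p4)
        u=np.array([u[i:i+2][np.argsort(u[i:i+2,0])] for i in(0,2)]).reshape(-1,2)
        return (u-np.array(uv)).ravel()
    r=least_squares(f,[0,-10,0.1,0]);return r.x.round(3),np.degrees(r.x[2]).round(1),np.abs(r.fun).max().round(1)
if __name__=='__main__':
    print(fit([(181,92),(359,91),(202,46),(337,46)]),fit([(181,92),(359,91),(202,46),(337,46)],0.))
    print(fit([(189,88),(352,88),(209,61),(331,61)]))
E
python3 tilt.py
```

```text
(array([-3.7000e-02, -2.3816e+01, -1.6000e-02,  4.9900e-01]), np.float64(-0.9), np.float64(0.8)) (array([ -0.445, -25.42 ,   0.1  ,   0.499]), np.float64(5.7), np.float64(1.1))
(array([ -4.473, -27.325,   0.171,   0.698]), np.float64(9.8), np.float64(0.6))
```

Call:
jog_arm(deltas=[[0, [0, 0, 0.002], 0], [0, [0, 0, 0.001], 0], [0, [0, 0, 0], 0], [0, [0, 0, -0.008], 0], [0, [0, 0, -0.015], 0], [0, [0, 0, -0.015], 0], [0, [0, 0, -0.01], 0], [0, [0, 0, 0], 0], [0, [0, 0, 0], 0]])

```text
clock: 11.1
position: [390.9, 227.5, 35.6]
tcp_rot: [-0.143, 3.136, 0.001]
wrist_force: [0.2, 0.2, -4.0]
gripper_width: 0.646
gripper_force: 54.9
```

```bash
python3 - <<'E'
from h import *
s=robot.state();print(s['wrist_force'],s['gripper_width']);go(0,0,0,95.13)
a=snap('wrist','pics/w6.png')['img'].astype(int)
for col in(240,255,280):
  b=a[30:140,col]; print(col,[(30+i,b[i].tolist()) for i in range(0,110,2)][5:45:1] if col==240 else '')
blue=((a[:,:,2]-a[:,:,0])>40)
for r in range(44,110,3):
  q=np.where(blue[r])[0]; print(r,q.min() if len(q) else None,q.max() if len(q) else None,len(q))
E
```

```text
[ 0.22560948  0.1854455  -4.0168997 ] 0.6462944028105018
pos [390.9 227.5  35.6] yaw 95.22 tilt [ 0.002  0.001 -1.   ] d_tool [ 410.  -191.    34.7] twist 0.0015
240 [(40, [146, 146, 137]), (42, [146, 147, 136]), (44, [146, 147, 138]), (46, [145, 146, 137]), (48, [143, 145, 136]), (50, [144, 145, 135]), (52, [143, 143, 134]), (54, [144, 145, 135]), (56, [143, 144, 134]), (58, [144, 145, 135]), (60, [147, 148, 138]), (62, [147, 149, 140]), (64, [139, 145, 151]), (66, [77, 122, 194]), (68, [70, 119, 195]), (70, [73, 122, 196]), (72, [71, 120, 195]), (74, [72, 121, 196]), (76, [73, 122, 196]), (78, [75, 124, 197]), (80, [76, 124, 197]), (82, [74, 123, 197]), (84, [74, 123, 197]), (86, [60, 102, 172]), (88, [61, 110, 185]), (90, [69, 118, 194]), (92, [70, 118, 194]), (94, [73, 121, 195]), (96, [68, 118, 194]), (98, [72, 120, 195]), (100, [73, 122, 196]), (102, [74, 123, 196]), (104, [76, 124, 197]), (106, [75, 123, 197]), (108, [75, 124, 198]), (110, [76, 125, 198]), (112, [76, 125, 198]), (114, [78, 127, 199]), (116, [78, 127, 199]), (118, [71, 119, 190])]
255 
280 
44 None None 0
47 None None 0
50 None None 0
53 None None 0
56 None None 0
59 None None 0
62 None None 0
65 233 284 41
68 211 328 118
71 211 328 118
74 211 328 118
77 211 328 118
80 211 329 119
83 211 329 119
86 211 329 119
89 190 349 160
92 190 349 160
95 190 349 160
98 190 349 160
101 190 349 160
104 190 349 160
107 190 349 160
```

```bash
python3 - <<'E'
from tilt import *
print(fit([(189.5,87),(350.5,87),(210,65),(330,65)]))
# nest lip/latch check from saved top: redo seat with all features
c=np.load('pics/top.npz')
th=np.radians(5.1);e=np.array([np.cos(th),np.sin(th)]);n=np.array([-e[1],e[0]])
def W(x,y,z): return np.r_[np.array([537.8,240.4])+x*e+y*n,z+10]
for q in [(-86,35,20),(-86,-35,20),(-96.5,35,20),(85,18,10),(85,-18,10),(109,18,46)]:
    u=proj(c,W(*q))[0]; print(q,((u+.4-[185,135])*5.2).round(0))
E
```

```text
(array([ -5.272, -30.435,   0.229,   0.599]), np.float64(13.1), np.float64(0.5))
(-86, 35, 20) [116. 480.]
(-86, -35, 20) [251. 468.]
(-96.5, 35, 20) [117. 500.]
(85, 18, 10) [131. 162.]
(85, -18, 10) [198. 156.]
(109, 18, 46) [117. 100.]
```

```bash
python3 -c "
from h import *
go(542.9,240.85,35.6,95.1)"
```

```text
pos [390.  227.1  34.6] yaw 95.22 tilt [-0. -0. -1.] d_tool [-153.5   -0.2   -1. ] twist 0.002
```

Call:
jog_arm(deltas=[[0, [-0.008, 0, 0], 0.002], [0, [-0.018, 0, 0], 0], [0, [-0.02, 0, 0], 0], [0, [-0.02, 0, 0], 0], [0, [-0.02, 0, 0], 0], [0, [-0.02, 0, 0], 0], [0, [-0.02, 0, 0], 0], [0, [-0.018, 0, 0], 0], [0, [-0.009, 0, 0], 0], [0, [0, 0, 0], 0], [0, [0, 0, 0], 0], [0, [0, 0, 0], 0]])

```text
clock: 12.15
position: [541.2, 240.7, 34.1]
tcp_rot: [0.14, -3.136, 0.001]
wrist_force: [-0.6, -0.0, -3.7]
gripper_width: 0.647
gripper_force: 54.7
```

```bash
python3 - <<'E'
from h import *
s=robot.state();print(s['wrist_force'],s['gripper_width']);go(542.9,240.85,0,95.1)
c=snap('wrist','pics/w7.png');a=c['img'].astype(int)
ye=(a[:,:,0]-a[:,:,2]>60)&(a[:,:,1]-a[:,:,2]>40)
ye[200:]=0
ys,xs=np.where(ye);print(len(xs),xs.min(),xs.max(),ys.min(),ys.max())
for u in range(xs.min(),xs.max()+1,8):
    q=ys[xs==u]; 
    if len(q): print(u,q.min(),q.max())
E
```

```text
[-0.64489009 -0.04015876 -3.69377325] 0.6468892030929391
pos [541.2 240.7  34.1] yaw 95.12 tilt [-0.002 -0.001 -1.   ] d_tool [-1.8 -0.  34.1] twist 0.0004
3480 195 343 40 64
195 41 52
203 41 64
211 41 64
219 41 64
227 41 63
235 41 63
243 41 63
251 40 63
259 40 63
267 40 63
275 40 63
283 40 63
291 41 63
299 40 63
307 40 63
315 40 63
323 41 63
331 41 63
339 41 63
```

View pics/w7.png

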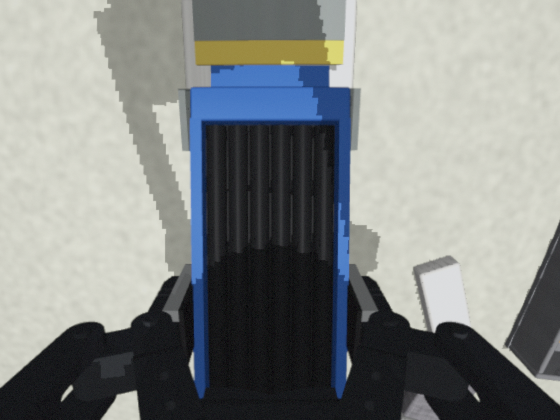

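```bash
python3 - <<'E'
from h import *
c=np.load('pics/w7.npz')
th=np.radians(5.1);e=np.array([np.cos(th),np.sin(th)]);n=np.array([-e[1],e[0]])
for uv in((195,64),(343,63.5),(195,40.5),(343,40.5)):
    p=back(c,uv,30);d=p[:2]-[537.8,240.4];print(p.round(1),'nest',(d@e).round(1),(d@n).round(1))
E
```

```text
[454.7 197.9  30. ] nest -86.5 -34.9
[448.2 267.7  30. ] nest -86.8 35.2
[444.2 197.5  30. ] nest -97.0 -34.4
[438.1 266.3  30. ] nest -97.0 34.7
```

Call:
jog_arm(deltas=[[0, [-0.003, 0, 0.004], 0], [0, [0, 0, 0.008], 0], [0, [0, 0, 0.008], 0], [0, [0, 0, 0.006], 0], [0, [0, 0, 0.004], 0], [0, [0, 0, 0], 0], [0, [0, 0, 0], 0]])

```text
clock: 12.78
position: [545.1, 241.1, 4.4]
tcp_rot: [0.14, -3.137, 0.0]
wrist_force: [0.1, 0.4, -4.9]
gripper_width: 0.65
gripper_force: 54.7
```

Call:
jog_arm(deltas=[[0, [0, 0, 0.0015], 0], [0, [0, 0, 0.0015], 0], [0, [0, 0, 0], 0]])

```text
clock: 13.03
position: [545.7, 241.2, 2.1]
tcp_rot: [-0.14, 3.138, 0.0]
wrist_force: [-0.3, 0.2, -3.3]
gripper_width: 0.645
gripper_force: 54.7
```

Call:
jog_arm(deltas=[[0, [0, 0, 0.0015], 0], [0, [0, 0, 0], 0]])

```text
clock: 13.2
position: [546.0, 241.3, 1.0]
tcp_rot: [-0.14, 3.137, 0.001]
wrist_force: [-0.4, -0.1, -2.8]
gripper_width: 0.645
gripper_force: 55.0
```

Call:
jog_arm(deltas=[[0, [0, 0, 0.0015], 0], [0, [0, 0, 0], 0]])

```text
clock: 13.37
position: [546.3, 241.4, 0.4]
tcp_rot: [-0.14, 3.137, 0.001]
wrist_force: [0.1, -0.8, 1.7]
gripper_width: 0.643
gripper_force: 55.5
```

Call:
jog_arm(deltas=[[0, [0.003, 0, -0.0005], 0], [0, [0.003, 0, 0], 0], [0, [0.003, 0, 0], 0], [0, [0.002, 0, 0], 0], [0, [0, 0, 0], 0]])

```text
clock: 13.78
position: [535.2, 240.5, 0.6]
tcp_rot: [-0.14, 3.136, 0.001]
wrist_force: [4.0, 0.3, 3.6]
gripper_width: 0.646
gripper_force: 55.4
```

Call:
jog_arm(deltas=[[0, [0.002, 0, 0], 0], [0, [0.002, 0, 0], 0], [0, [0, 0, 0], 0]])

```text
clock: 14.03
position: [531.5, 240.1, 0.5]
tcp_rot: [-0.14, 3.136, 0.001]
wrist_force: [4.4, -0.0, 3.5]
gripper_width: 0.647
gripper_force: 55.5
```

```bash
cat > chk.py <<'E'
from h import *
s=robot.state();print(s['wrist_force'].round(1));go(0,0,0,95.1)
c=snap('wrist','pics/w8.png');a=c['img'].astype(int)
ye=(a[:,:,0]-a[:,:,2]>60)&(a[:,:,1]-a[:,:,2]>40);ye[200:]=0
bl=(a[:,:,2]-a[:,:,0]>40);bl[200:]=0
for u in (190,195,200,205,230,270,310,335,340,345):
    f=lambda m:(np.where(m[:,u])[0][[0,-1]] if m[:,u].any() else None)
    print(u,'yel',f(ye),'blue',f(bl))
for r in range(20,110,4):
    f=lambda m:(np.where(m[r])[0][[0,-1]] if m[r].any() else None)
    print(r,'y',f(ye),'b',f(bl))
E
python3 chk.py
```

```text
[ 4.4 -0.   3.5]
pos [5.315e+02 2.401e+02 5.000e-01] yaw 95.11 tilt [ 0.003  0.001 -1.   ] d_tool [ 550.8 -191.8   -1. ] twist 0.0003
190 yel [57 84] blue [ 88 199]
195 yel [57 84] blue [ 87 199]
200 yel [57 84] blue [ 87 199]
205 yel [56 84] blue [ 87 199]
230 yel [56 83] blue [ 85 124]
270 yel [56 83] blue [ 85 123]
310 yel [56 83] blue [ 84 124]
335 yel [56 83] blue [ 87 199]
340 yel [56 83] blue [ 87 199]
345 yel [56 83] blue [ 87 199]
20 y None b None
24 y None b None
28 y None b None
32 y None b None
36 y None b None
40 y None b None
44 y None b None
48 y None b None
52 y None b None
56 y [201 358] b None
60 y [178 358] b None
64 y [179 357] b None
68 y [179 357] b None
72 y [179 357] b None
76 y [179 357] b None
80 y [180 356] b None
84 y [182 209] b [303 319]
88 y None b [190 349]
92 y None b [190 349]
96 y None b [190 349]
100 y None b [190 349]
104 y None b [190 349]
108 y None b [190 349]
```

Call:
jog_arm(deltas=[[0, [0.001, 0, 0], 0], [0, [-0.0005, 0, 0.002], 0], [0, [-0.0007, 0, 0.002], 0], [0, [-0.0007, 0, 0.002], 0], [0, [-0.0007, 0, 0.002], 0], [0, [0, 0, 0], 0]])

```text
clock: 14.58
position: [533.8, 240.3, -7.6]
tcp_rot: [-0.139, 3.135, 0.001]
wrist_force: [6.1, 0.5, 5.0]
gripper_width: 0.646
gripper_force: 55.7
```

Call:
jog_arm(deltas=[[1, [0, 0, 0], 0], [1, [0, 0, 0], 0], [1, [0, 0, 0], 0], [1, [0, 0, 0], 0], [1, [0, 0, 0], 0], [1, [0, 0, -0.01], 0], [1, [0, 0, -0.02], 0], [1, [0, 0, -0.02], 0], [1, [0, 0, -0.015], 0], [1, [0, 0, 0], 0], [1, [0, 0, 0], 0]])

```text
clock: 15.5
position: [533.1, 240.3, 58.1]
tcp_rot: [-0.14, 3.136, 0.002]
wrist_force: [0.0, -0.5, 0.2]
gripper_width: 0.997
gripper_force: 0.0
```

```bash
python3 chk.py | head -12
```

```text
[ 0.  -0.5  0.2]
pos [533.1 240.3  58.1] yaw 95.12 tilt [ 0.003  0.001 -1.   ] d_tool [ 552.5 -191.9   56.3] twist 0.0003
190 yel None blue None
195 yel None blue None
200 yel None blue None
205 yel [63 82] blue None
230 yel [63 82] blue [ 84 113]
270 yel [63 82] blue [ 84 112]
310 yel [62 82] blue [ 83 112]
335 yel None blue None
340 yel None blue None
345 yel None blue None
```

Call:
jog_arm(deltas=[[0, [-0.01, 0, 0], 0], [0, [-0.02, 0, 0], 0], [0, [-0.02, 0, 0], 0], [0, [-0.017, 0, 0], 0], [0, [-0.01, 0, 0], 0], [0, [0, 0, 0], 0], [0, [0, 0, 0], 0], [0, [0, 0, 0], 0]])

```text
clock: 16.22
position: [607.9, 246.6, 55.2]
tcp_rot: [0.14, -3.136, 0.001]
wrist_force: [0.9, -0.4, -0.4]
gripper_width: 0.004
gripper_force: 0.0
```

```bash
python3 -c "
from h import *
print(robot.state()['gripper_width']);go(609.9,246.9,20,95.1)"
```

```text
0.004057861088733165
pos [607.9 246.6  55.2] yaw 95.11 tilt [-0.003 -0.001 -1.   ] d_tool [-2.1  0.1 35.2] twist 0.0002
```

Call:
jog_arm(deltas=[[0, [-0.002, 0, 0.008], 0], [0, [0, 0, 0.008], 0], [0, [0, 0, 0.004], 0], [0, [0, 0, 0.004], 0], [0, [0, 0, 0.003], 0], [0, [0, 0, 0], 0]])

```text
clock: 16.72
position: [610.1, 246.8, 28.4]
tcp_rot: [0.14, -3.137, 0.001]
wrist_force: [-0.1, -0.7, 0.4]
gripper_width: 0.003
gripper_force: 0.0
```

Call:
jog_arm(deltas=[[0, [0, 0, 0.003], 0], [0, [0, 0, 0.003], 0], [0, [0, 0, 0], 0]])

```text
clock: 16.97
position: [610.6, 246.9, 23.0]
tcp_rot: [0.14, -3.138, 0.0]
wrist_force: [-0.6, 0.1, 0.3]
gripper_width: 0.003
gripper_force: 0.0
```

Call:
jog_arm(deltas=[[0, [0, 0, 0.003], 0], [0, [0, 0, 0.002], 0], [0, [0, 0, 0], 0]])

```text
clock: 17.22
position: [611.7, 247.3, 20.0]
tcp_rot: [-0.14, 3.136, 0.001]
wrist_force: [-0.8, -0.6, 3.7]
gripper_width: 0.002
gripper_force: 1.8
```

Call:
jog_arm(deltas=[[0, [0, 0, 0.002], 0], [0, [0, 0, 0.002], 0], [0, [0, 0, 0], 0]])

```text
clock: 17.47
position: [612.5, 247.5, 17.0]
tcp_rot: [-0.14, 3.134, 0.002]
wrist_force: [-0.7, -0.0, 6.2]
gripper_width: -0.002
gripper_force: 3.2
```

Call:
jog_arm(deltas=[[0, [0.0005, 0, 0.002], 0], [0, [0, 0, 0.002], 0], [0, [0, 0, 0.002], 0], [0, [0, 0, 0], 0]])

```text
clock: 17.8
position: [609.5, 246.7, 7.0]
tcp_rot: [0.14, -3.136, 0.001]
wrist_force: [-0.6, 1.1, 0.3]
gripper_width: 0.0
gripper_force: 0.0
```

Call:
jog_arm(deltas=[[0, [0, 0, 0.002], 0], [0, [0, 0, 0.002], 0], [0, [0, 0, 0], 0]])

```text
clock: 18.05
position: [609.8, 246.8, 6.8]
tcp_rot: [0.14, -3.137, 0.001]
wrist_force: [-6.0, -1.0, 10.1]
gripper_width: -0.001
gripper_force: 5.4
```

Call:
jog_arm(deltas=[[0, [0, 0, 0.002], 0], [0, [0, 0, 0.002], 0], [0, [0, 0, 0], 0]])

```text
clock: 18.3
position: [609.9, 246.8, 6.7]
tcp_rot: [-0.14, 3.138, -0.0]
wrist_force: [-11.0, -4.1, 23.3]
gripper_width: -0.001
gripper_force: 11.7
```

Call:
jog_arm(deltas=[[0, [0, 0, -0.01], 0], [0, [0, 0, -0.02], 0], [0, [0, 0, -0.03], 0], [0, [0, 0, -0.035], 0], [0, [0.02, 0, -0.035], 0], [0, [0.035, 0, -0.02], 0], [0, [0.04, 0, 0], 0], [0, [0.04, 0, 0], 0], [0, [0.03, 0, 0], 0], [0, [0, 0, 0], 0], [0, [0, 0, 0], 0]])

```text
clock: 19.22
position: [444.9, 232.3, 150.4]
tcp_rot: [-0.142, 3.138, 0.0]
wrist_force: [0.5, 0.0, 0.9]
gripper_width: -0.0
gripper_force: 0.0
```

```bash
python3 - <<'E'
from h import *
c=snap('scene','pics/sf.png');t=snap('top','pics/tf.png')
# compare empty nest vs loaded nest: detect red and blue blobs in top & scene
for nm,k in(('scene',c),('top',t)):
    a=k['img'].astype(int);red=((a[:,:,0]-a[:,:,1]>60)&(a[:,:,0]-a[:,:,2]>60)).astype(np.uint8)
    n,l,st,ce=cv2.connectedComponentsWithStats(red)
    print(nm,[(st[i].tolist(),ce[i].round(1).tolist()) for i in range(1,n) if st[i,4]>20])
th=np.radians(5.2);e=np.array([np.cos(th),np.sin(th)]);n=np.array([-e[1],e[0]])
W=lambda x,y,z:np.r_[np.array([537.2,240.4])+x*e+y*n,z+10]
# edge check in both views: end-block top edge if seated vs 5 deg
for nm,k in(('scene',c),('top',t)):
    print(nm,'corners seated',proj(k,[W(78,28,36),W(78,-28,36),W(-78,28,36),W(-78,-28,36)]).round(1).tolist(),'raised5',proj(k,[W(75,28,51),W(75,-28,51)]).round(1).tolist(),'tab',proj(k,[W(112,0,46)]).round(1).tolist())
t0=np.load('pics/top.npz')['img'].astype(int);red=((t0[:,:,0]-t0[:,:,1]>60)&(t0[:,:,0]-t0[:,:,2]>60)).astype(np.uint8)
n_,l,st,ce=cv2.connectedComponentsWithStats(red);print('before',[(st[i].tolist(),ce[i].round(1).tolist()) for i in range(1,n_) if st[i,4]>20])
a=t['img'].astype(int);b=((a[:,:,2]-a[:,:,0]>25))[140:245,195:245];ys,xs=np.where(b);print('blue top',xs.min()+195,xs.max()+195,ys.min()+140,ys.max()+140)
for col in(212,216,220):print(col,[a[r,col].tolist() for r in range(146,172)])
E
```

```text
scene [([219, 193, 15, 17, 130], [225.6, 202.7]), ([269, 254, 19, 21, 214], [277.1, 265.0])]
top [([210, 156, 11, 8, 86], [215.0, 159.4]), ([320, 162, 11, 9, 80], [324.9, 166.0])]
scene corners seated [[293.2, 259.2], [278.9, 247.6], [334.2, 232.7], [319.8, 222.7]] raised5 [[294.3, 254.6], [279.8, 243.0]] tab [[276.1, 256.8]]
top corners seated [[204.7, 166.5], [225.2, 164.6], [208.4, 223.3], [229.4, 221.4]] raised5 [[203.8, 166.2], [224.6, 164.4]] tab [[213.6, 152.5]]
before [([210, 156, 10, 7, 57], [214.8, 158.6]), ([321, 162, 10, 9, 55], [325.0, 165.6])]
blue top 207 227 163 205
212 [[133, 136, 128], [136, 141, 134], [146, 149, 146], [146, 147, 146], [145, 143, 140], [137, 122, 119], [125, 81, 79], [112, 56, 52], [93, 45, 41], [98, 42, 39], [112, 39, 37], [120, 41, 40], [122, 46, 42], [118, 46, 39], [117, 44, 40], [117, 43, 40], [113, 42, 39], [110, 43, 39], [105, 43, 52], [88, 53, 79], [66, 67, 108], [50, 72, 120], [45, 69, 123], [47, 71, 118], [51, 63, 101], [64, 63, 76]]
216 [[140, 144, 134], [147, 150, 147], [148, 150, 148], [147, 148, 146], [141, 135, 131], [131, 106, 103], [118, 68, 66], [100, 47, 45], [89, 43, 39], [104, 45, 42], [114, 43, 39], [116, 38, 34], [118, 39, 39], [117, 42, 39], [116, 44, 42], [112, 40, 36], [111, 44, 39], [109, 42, 42], [96, 44, 52], [78, 51, 79], [51, 59, 103], [45, 65, 116], [47, 72, 122], [51, 75, 121], [64, 70, 105], [87, 76, 76]]
220 [[131, 134, 127], [141, 143, 140], [150, 151, 148], [146, 146, 142], [138, 130, 125], [124, 97, 95], [104, 67, 66], [84, 51, 47], [83, 46, 43], [100, 47, 44], [108, 46, 43], [115, 50, 47], [113, 49, 45], [114, 50, 47], [112, 47, 44], [110, 44, 39], [108, 39, 38], [104, 42, 44], [89, 44, 59], [69, 53, 87], [51, 61, 107], [47, 69, 119], [46, 71, 121], [52, 69, 113], [71, 73, 96], [90, 78, 68]]
```

```bash
python3 -c "
from bench import robot
print(robot.job_done())"
```

```text
the job is handed in; nothing more can be done
None
```

The blue cassette is loaded in the empty nest: one tongue is under the yellow lip and the other end was pressed down to the nest floor. The red latch snapped shut over it, as judged from the press forces and camera pixels. The gripper is clear of everything and the job was handed in at about 19 s.

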